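# Park the cleaned microscope objectives in order of height

## Robot

A 6-joint arm with a two-finger parallel gripper is mounted at the origin on the work surface. World frame = base frame: x ahead of the robot, y to its left, z up, the work surface at z = 0. Lengths are in m, angles in degrees, forces in N, time in s.
With the tool pointing down it reaches from about 0.3 to 0.75 m from the base axis. Payload 8.5 kg.
Tool frame: the origin (TCP) lies at the very end of the fingers, on their centre line; the grasp point (between the pads) lies 19 mm behind it; x points along the fingers, y is the direction in which the jaws open and shut, and the axes are right-handed (so a half turn about x gives the same grasp; the last joint's range is limited). The gripper opens to 85 mm and grips with 20 to 120 N. Pads are 22 mm wide; open, the fingers measure 114 mm over their backs; the gripper's body (76 mm by 85 mm) begins 54 mm behind the grasp point. The pads swing forward as they close: fully open they stand 13 mm farther back than shut.
Start: joints at [61.69, 21.807, 74.336, -0, 83.858, -12.336], TCP at [0.151, 0.529, 0.231] pointing down, gripper open.
Joint ranges: [-178.18, 178.18], [-50.72, 133.34], [12.68, 142.11], [-81.47, 261.47], [9.98, 163.14], [-165.26, 165.26]. Speed limits (degrees/s): [136.94, 136.94, 180, 180, 180, 180].

## Interface

Orientations are given as a 3x3 rotation matrix whose columns are the frame's x, y, z axes.
In Python, from rig import env, eyes, close_job gives the robot as it stands.
- The arm moves only by the shell command python3 -m pendant 'ROWS' [OPENING] [FORCE]. ROWS is a JSON object of lists of equal length, an entry for each row: "travel": the shift along the world's x, y, z in mm, a list of three; "delta_rot": the turn, a rotation vector about the world's x, y, z in rad, a list of three. In form: {"travel": [[x, y, z], ...], "delta_rot": [[wx, wy, wz], ...]}. A call has 1 to 20 rows; each row shifts and turns the commanded pose from where the row before left it; what a row does not reach is not made up. A row lasts 1/12 s, in which the tool goes at most 41.7 mm and 7.16 degrees, less where a joint would pass 70% of its speed; a pose out of reach is approached as far as the arm can. A call with a gripper value outside its range is refused whole. OPENING is the finger opening in mm, from 0 to 85.4, set as the call begins (- or left out, the last holds). The fingers move at their own pace and stop on an object; FORCE is the grip in N (left out, the last holds). Time passes only in rows, so rows that do not move let the fingers close. It gives the time, the measured TCP pose, the force and the opening at its end, in the units of the state.
- env.observe(): the state, without advancing time (a new reading comes with each control period).
- eyes.get_image(name): name is "side" or "top" or "wrist"; returns the picture (400x640x3 uint8, red, green, blue); there is no depth.
- eyes.camera_model(name): a dict with "vfov" (degrees; the focal length in pixels is half the picture's height over the tangent of half this angle, whatever the lens; pixels are square), "cx", "cy" (the principal point, pixels), "pose" (4x4, takes a point from camera to world coordinates). Camera axes: x right, y up, looking along -z (the intrinsics and any distortion apply to the point x, -y, -z); pixel columns grow to the right and rows downward; lengths in m; the calibration is good to about 2 mm. A picture is of the moment at which its call begins: read the wrist's pose just before it. camera_model takes no time and is no camera call; for the wrist camera it gives the pose at the moment of the call.
- close_job(): hands the job in, once; it reports no verdict.
The state is a dict: "time_s": time; "q": joint angles; "qvel": joint speeds; "joint_efforts": joint torques, N m; "position": TCP position; "tool_rot": TCP orientation; "ft_force": force on the tool from outside, world axes, zero at the start; "wrist_torque": the same for the moment, N m; "grip_width": finger opening in m.
Only numpy, scipy, OpenCV 4.12 (cv2) and the standard library are available. Lean on these libraries where they do the work, as an engineer would, in place of code of your own. Each camera call takes 0.05 s, during which the arm holds its last target. There are 200 camera calls.

## Task

The four objectives have been cleaned: park them in the cups on the rail, one to a cup, in order of height, with the shortest at the rail's red end and the tallest at the other end. Each must stand upright on its foot, flat in the bottom of its cup, set down and not dropped, and never tipped over or knocked against another; leave the oil bottle, the flask and the dishes where they are.

Things in the scene. Friction and masses are not known exactly. Their poses are not given: they have to be found in the camera images.
- obj_red_mid (a point): Microscope objective with a red colour ring, 44 mm tall, loose, standing upright on its threaded foot (brass, 25 mm wide, 5 mm high) with the lens on top. Silver round barrel 30 mm in diameter, straight from 5 to 34 mm above the foot's underside (grip it there, 22 to 30 mm up), narrowing above; the coloured ring is on the slope and shows from above. The point is on its axis half-way up, 22 mm above the foot's underside; z points up out of the lens. 70 to 310 g.
- obj_yellow_mid (a point): Microscope objective with a yellow colour ring, 52 mm tall, loose, standing upright on its threaded foot (brass, 25 mm wide, 5 mm high) with the lens on top. Silver round barrel 30 mm in diameter, straight from 5 to 38 mm above the foot's underside (grip it there, 22 to 30 mm up), narrowing above; the coloured ring is on the slope and shows from above. The point is on its axis half-way up, 26 mm above the foot's underside; z points up out of the lens. 70 to 310 g.
- obj_green_mid (a point): Microscope objective with a green colour ring, 60 mm tall, loose, standing upright on its threaded foot (brass, 25 mm wide, 5 mm high) with the lens on top. Silver round barrel 32 mm in diameter, straight from 5 to 42 mm above the foot's underside (grip it there, 22 to 30 mm up), narrowing above; the coloured ring is on the slope and shows from above. The point is on its axis half-way up, 30 mm above the foot's underside; z points up out of the lens. 70 to 310 g.
- obj_blue_mid (a point): Microscope objective with a light blue colour ring, 68 mm tall, loose, standing upright on its threaded foot (brass, 25 mm wide, 5 mm high) with the lens on top. Silver round barrel 34 mm in diameter, straight from 5 to 46 mm above the foot's underside (grip it there, 22 to 30 mm up), narrowing above; the coloured ring is on the slope and shows from above. The point is on its axis half-way up, 34 mm above the foot's underside; z points up out of the lens. 70 to 310 g.
- cup1_well (a point): Parking cup, the end one on the robot's left (+y) of a row of four alike white round cups clamped on a fixed black rail. 54 mm outside, shallow well 46 mm wide with grey floor and a rim only 2.5 mm high. The point is the centre of the well's floor (18.5 mm above the bench), z up, its y axis along the rail; cups are 72 to 84 mm apart. Does not move when worked on.
- cup2_well (a point): Parking cup, the second from the left of a row of four alike white round cups clamped on a fixed black rail. 54 mm outside, shallow well 46 mm wide with grey floor and a rim only 2.5 mm high. The point is the centre of the well's floor (18.5 mm above the bench), z up, its y axis along the rail; cups are 72 to 84 mm apart. Does not move when worked on.
- cup3_well (a point): Parking cup, the third from the left of a row of four alike white round cups clamped on a fixed black rail. 54 mm outside, shallow well 46 mm wide with grey floor and a rim only 2.5 mm high. The point is the centre of the well's floor (18.5 mm above the bench), z up, its y axis along the rail; cups are 72 to 84 mm apart. Does not move when worked on.
- cup4_well (a point): Parking cup, the end one on the robot's right (-y) of a row of four alike white round cups clamped on a fixed black rail. 54 mm outside, shallow well 46 mm wide with grey floor and a rim only 2.5 mm high. The point is the centre of the well's floor (18.5 mm above the bench), z up, its y axis along the rail; cups are 72 to 84 mm apart. Does not move when worked on.
- red_end_top (a point): Red end cap of the rail, a block 46 x 26 mm and 18 mm high, fixed beyond the last cup at one end (about 65 mm from its centre); the other end has a grey cap. The red cap may be at either end. The point is the middle of its top.
- oil_bottle_mid (a point): Bystander: small brown immersion-oil bottle with black cap, 28 mm wide, 54 mm tall, loose, standing among the objectives on the dark mat (3 mm thick). The point is on its axis half-way up. Not to be moved. (A flat clear culture flask with a blue cap on the left and a stack of clear dishes on the right, more than 0.3 m off to the sides, are also to be left alone.)
There are look-alikes about, which are no part of the job. Leave any orange look-alike of the part that bears cup1_well alone.

How it is judged:
By the outcome, as a careful person would: the job done as asked, in the order asked, and still so for the second after the job is handed in, with the robot touching nothing.
It also fails if it takes over 96 s, if anything falls off the work surface, if the arm or the gripper's body presses on something with over 40 N, if the wrist force passes 120 N, or if a joint passes its speed limit or range.

## Working session

There is one attempt and no reset: what is moved stays moved. The work goes in short steps, Python scripts to look and compute and a shell command to move; the robot and the scene stay as the last step left them, time stands still between calls to the robot, and variables do not carry over. Pictures are saved under pics/ and viewed, about 12 in all and at most 16, crops included, and the job is handed in when it is done.

```bash
ls; mkdir -p pics; python3 - <<'E'
from rig import env,eyes
import cv2
for n in("top","side"):
    im=eyes.get_image(n); cv2.imwrite(f"pics/{n}0.png",im[...,::-1])
    c=eyes.camera_model(n); print(n,c)
s=env.observe(); print(s["time_s"],s["position"],s["tool_rot"],s["ft_force"],s["grip_width"])
print(eyes.camera_model("wrist"))
E
```

```text
pics
top {'vfov': 42.32814737768604, 'cx': 319.7661077680833, 'cy': 200.3507977438277, 'pose': array([[-0.00551754,  0.98036104, -0.19713393,  0.40114575],
       [-0.99989623, -0.00803222, -0.01195888,  0.0052105 ],
       [-0.01330744,  0.19704749,  0.98030363,  1.05956008],
       [ 0.        ,  0.        ,  0.        ,  1.        ]])}
side {'vfov': 44.46863504397719, 'cx': 318.30808317647296, 'cy': 215.68193393137224, 'pose': array([[-0.96508275,  0.17963273, -0.19064985,  0.41011725],
       [-0.26157067, -0.62196678,  0.73806375,  0.70562055],
       [ 0.01400253,  0.76216101,  0.64723607,  0.65303197],
       [ 0.        ,  0.        ,  0.        ,  1.        ]])}
0.1 [0.15124863 0.5285167  0.23078229] [[-6.12165041e-04  2.75194492e-01  9.61388380e-01]
 [-1.15217918e-03  9.61387728e-01 -2.75195039e-01]
 [-9.99999149e-01 -1.27615646e-03 -2.71454594e-04]] [-0.29769457  0.22592707 -0.72316448] 0.08520943399382308
{'vfov': 60.75779926485443, 'cx': 318.6970000638329, 'cy': 202.33291864375488, 'pose': array([[ 2.75524249e-01, -9.26912510e-01, -2.54793225e-01,
         8.65526637e-02],
       [ 9.61293616e-01,  2.65397830e-01,  7.40174046e-02,
         5.47751202e-01],
       [-9.86089489e-04, -2.65324690e-01,  9.64158616e-01,
         3.73019554e-01],
       [ 0.00000000e+00,  0.00000000e+00,  0.00000000e+00,
         1.00000000e+00]])}
```

View pics/top0.png

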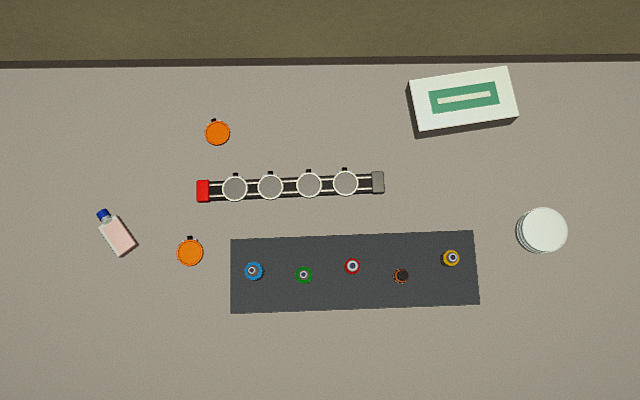

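View pics/side0.png

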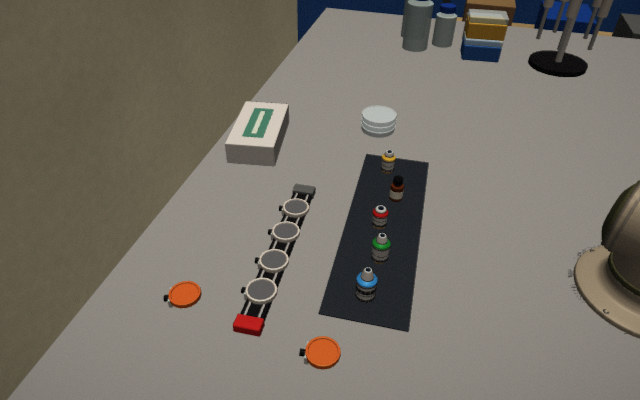

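The top view shows the rail with its red cap at (203,190), so the red end is at +y, which is cup 1. The white cups are at about (235,188), (270,186), (309,184) and (346,183). The orange look-alikes at (217,133) and (190,252) are off the rail and are ignored. The objectives are blue (253,271), green (304,275), red (352,266) and yellow (452,258), with the oil bottle at (401,276).

```bash
cat > h.py <<'E'
from rig import env,eyes
import cv2,numpy as np
def ray(c,uv):
    f=200/np.tan(np.radians(c["vfov"]/2)); P=c["pose"]
    d=P[:3,:3]@np.array([(uv[0]-c["cx"])/f,-(uv[1]-c["cy"])/f,-1]); return P[:3,3],d
def plane(c,uv,z):
    o,d=ray(c,uv); return o+d*(z-o[2])/d[2]
def proj(c,p):
    f=200/np.tan(np.radians(c["vfov"]/2)); P=c["pose"]; q=P[:3,:3].T@(np.array(p)-P[:3,3])
    return np.array([c["cx"]+f*q[0]/-q[2], c["cy"]-f*q[1]/-q[2]])
HUE={"red":(172,6),"yellow":(18,35),"green":(45,80),"blue":(90,115)}
TOPZ={"red":44,"yellow":52,"green":60,"blue":68}
def cmask(im,n):
    h=cv2.cvtColor(im,cv2.COLOR_RGB2HSV); a,b=HUE[n]; H=h[...,0]
    m=((H>=a)&(H<=b)) if a<b else ((H>=a)|(H<=b))
    return (m&(h[...,1]>110)&(h[...,2]>60)).astype(np.uint8)
def blobs(m,lo=20):
    n,l,s,c=cv2.connectedComponentsWithStats(m); 
    return [(c[i].round(1),s[i].tolist()) for i in range(1,n) if s[i][4]>=lo]
E
python3 - <<'E'
from h import *
for n in("top","side"):
    im=cv2.imread(f"pics/{n}0.png")[...,::-1].copy(); c=eyes.camera_model(n)
    for k in HUE:
        z=.003+(TOPZ[k]-7)/1000
        for ct,s in blobs(cmask(im,k)):
            mid=(s[0]+s[2]/2-.5,s[1]+s[3]/2-.5)
            p=plane(c,mid,z); 
            if s[4]<300: print(n,k,ct,s,p.round(4))
    g=cv2.cvtColor(im,cv2.COLOR_RGB2HSV); w=((g[...,2]>190)&(g[...,1]<60)).astype(np.uint8)
    cs,hi=cv2.findContours(w,cv2.RETR_CCOMP,cv2.CHAIN_APPROX_NONE)
    for i,q in enumerate(cs):
        if len(q)>15 and hi[0][i][3]<0 and hi[0][i][2]>=0 and cv2.contourArea(q)<1500:
            e=cv2.fitEllipse(q); print(n,"cup",np.round(e[0],1),np.round(e[1],1),plane(c,e[0],.021).round(4))
E
```

```text
top red [202.2 190.4] [196, 180, 14, 22, 286] [0.6285 0.2553 0.04  ]
top red [351.4 265.9] [344, 258, 16, 16, 101] [ 0.4753 -0.0439  0.04  ]
top yellow [449.8 257.6] [443, 250, 16, 16, 124] [ 0.489  -0.2364  0.048 ]
top green [303.4 274.8] [295, 267, 17, 17, 138] [0.4565 0.0506 0.056 ]
top blue [101.9 213.2] [97, 209, 12, 10, 71] [0.5785 0.4449 0.064 ]
top blue [253.3 270.6] [244, 262, 19, 18, 165] [0.4652 0.1461 0.064 ]
top cup [352.1 265.1] [8.3 8.6] [ 0.4774 -0.046   0.021 ]
top cup [544.7 229. ] [41.8 45.5] [ 0.5473 -0.4353  0.021 ]
side red [380.  213.8] [372, 208, 17, 10, 81] [ 0.4772 -0.0362  0.04  ]
side yellow [516.3  24.3] [511, 23, 12, 4, 23] [ 0.1811 -1.2078  0.048 ]
side yellow [528.6  25.5] [524, 24, 10, 4, 26] [ 0.1398 -1.2101  0.048 ]
side yellow [604.1  33.2] [598, 31, 14, 5, 35] [-0.1136 -1.2118  0.048 ]
side yellow [388.2 158.1] [382, 154, 14, 8, 70] [ 0.4904 -0.2212  0.048 ]
side green [380.8 244.5] [372, 237, 19, 13, 110] [0.4595 0.0662 0.056 ]
side blue [448.5   4.9] [440, 1, 19, 8, 75] [ 0.4296 -1.3103  0.064 ]
side blue [553.8  10.4] [546, 1, 16, 19, 183] [ 0.0462 -1.3651  0.064 ]
side blue [349.2   6.5] [345, 3, 10, 7, 21] [ 0.7899 -1.1761  0.064 ]
side blue [564.5  12.2] [560, 2, 9, 19, 82] [ 0.009 -1.365  0.064]
side blue [583.9  13.5] [575, 3, 17, 20, 235] [-0.0581 -1.3686  0.064 ]
side blue [315.6  12.8] [310, 6, 14, 17, 76] [ 0.8845 -1.0512  0.064 ]
side blue [481.4  46.6] [464, 41, 37, 9, 98] [ 0.3013 -0.9248  0.064 ]
side blue [366.4 281.1] [356, 272, 22, 16, 169] [0.4671 0.166  0.064 ]
```

```bash
python3 -m pendant '{"travel":[[19,-23.5,0],[19,-23.5,0],[19,-23.5,0],[19,-23.5,0],[19,-23.5,0],[19,-23.5,0],[19,-23.5,0],[19,-23.5,0],[19,-23.5,0],[19,-23.5,0],[19,-23.5,0],[19,-23.5,0],[19,-23.5,0],[19,-23.5,0],[19,-23.5,0],[19,-23.5,0],[19,-23.5,0],[19,-23.5,0],[19,-23.5,0],[19,-23.5,0]],"delta_rot":[[0,0,-0.0646],[0,0,-0.0646],[0,0,-0.0646],[0,0,-0.0646],[0,0,-0.0646],[0,0,-0.0646],[0,0,-0.0646],[0,0,-0.0646],[0,0,-0.0646],[0,0,-0.0646],[0,0,-0.0646],[0,0,-0.0646],[0,0,-0.0646],[0,0,-0.0646],[0,0,-0.0646],[0,0,-0.0646],[0,0,-0.0646],[0,0,-0.0646],[0,0,-0.0646],[0,0,-0.0646]]}'
python3 -m pendant '{"travel":[[0,0,0],[0,0,0]],"delta_rot":[[0,0,0],[0,0,0]]}'
python3 - <<'E'
from h import *
import pickle
c=eyes.camera_model("wrist"); im=eyes.get_image("wrist"); cv2.imwrite("pics/w1.png",im[...,::-1]); pickle.dump(c,open("w1.pkl","wb"))
print(env.observe()["q"],c["pose"].round(3))
E
```

```text
time_s: 1.77
position: [0.5319, 0.0574, 0.231]
tool_rot: [[-0.001, 1.0, -0.003], [0.0, -0.003, -1.0], [-1.0, -0.001, -0.0]]
ft_force: [-0.2, 0.8, 0.7]
grip_width: 0.0855
time_s: 1.93
position: [0.5316, 0.0579, 0.2306]
tool_rot: [[-0.001, 1.0, -0.002], [0.0, -0.002, -1.0], [-1.0, -0.001, -0.0]]
ft_force: [-0.6, 0.1, 0.5]
grip_width: 0.0856
[-6.39708673e+00  2.02788633e+01  7.68247182e+01  1.39546382e-02
  8.29754142e+01 -6.40393378e+00] [[ 1.     0.002  0.002  0.532]
 [-0.002  0.964  0.265  0.126]
 [-0.001 -0.265  0.964  0.373]
 [ 0.     0.     0.     1.   ]]
```

View pics/w1.png

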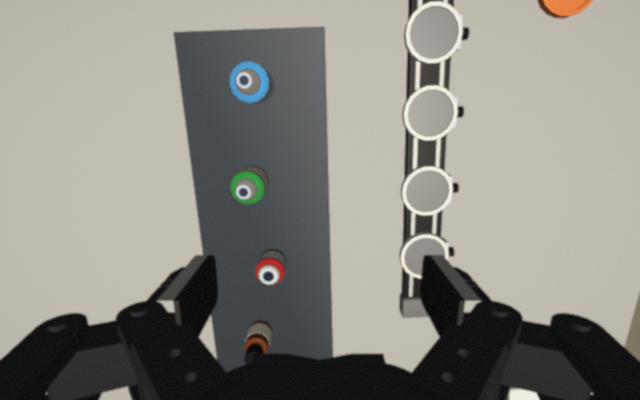

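The wrist view shows the cups, +y first, at (434,32), (431,112), (427,190) and (426,256). The objectives are blue (250,81), green (247,187) and red (270,271). The orange cup is off at the corner.

```bash
cat >> h.py <<'E'
def report(im,c,tag,base=.003,cups=True):
    for k in HUE:
        for ct,s in blobs(cmask(im,k),60):
            if s[4]>4000 or s[2]>80: continue
            q=np.argwhere(cv2.inRange(cmask(im,k),1,1))[:,::-1].astype(np.float32)
            q=q[(abs(q-ct)<45).all(1)]; h=cv2.convexHull(q)
            if len(h)<5: continue
            e=cv2.fitEllipse(h); z=base+(TOPZ[k]-9)/1000
            p=plane(c,e[0],z); f=200/np.tan(np.radians(c["vfov"]/2))
            print(tag,k,np.round(e[0],1),np.round(e[1],1),p[:2].round(4),"diam",round(np.mean(e[1])*np.linalg.norm(c["pose"][:3,3]-p)/f*1000,1))
    if cups:
        g=cv2.cvtColor(im,cv2.COLOR_RGB2HSV); w=((g[...,2]>195)&(g[...,1]<60)).astype(np.uint8)
        cs,hi=cv2.findContours(w,cv2.RETR_CCOMP,cv2.CHAIN_APPROX_NONE)
        for i,q in enumerate(cs):
            if hi[0][i][3]>=0 and cv2.contourArea(q)>800:   # inner edge of rim
                e=cv2.fitEllipse(q); p=plane(c,e[0],.0205); f=200/np.tan(np.radians(c["vfov"]/2))
                print(tag,"cup",np.round(e[0],1),np.round(e[1],1),p[:2].round(4),"diam",round(max(e[1])*np.linalg.norm(c["pose"][:3,3]-p)/f*1000,1))
E
python3 - <<'E'
from h import *
import pickle
report(cv2.imread("pics/w1.png")[...,::-1].copy(),pickle.load(open("w1.pkl","rb")),"w1")
im=cv2.imread("pics/top0.png")[...,::-1].copy(); c=eyes.camera_model("top")
for uv in((235,188),(270,186),(309,184),(346,183)): print(plane(c,uv,.0205).round(4))
E
```

```text
w1 red [269.5 271. ] [27.1 29.3] [ 0.478  -0.0431] diam 31.3
w1 green [247.1 187.2] [32.1 33.7] [0.4626 0.0531] diam 32.2
w1 blue [248.8  81.7] [38.6 41.4] [0.4712 0.148 ] diam 37.2
w1 cup [427.3 190.8] [40.8 44.9] [0.6463 0.0412] diam 50.0
w1 cup [430.8 112.6] [44.6 48.9] [0.6432 0.1215] diam 52.9
w1 cup [434.   31.7] [48.3 54.6] [0.6399 0.1952] diam 60.0
[0.6376 0.1929 0.0205]
[0.6412 0.1205 0.0205]
[0.6447 0.0399 0.0205]
[ 0.6462 -0.0365  0.0205]
```

```bash
python3 -m pendant '{"travel":[[-9,-17,-14],[-9,-17,-14],[-9,-17,-14],[-9,-17,-14],[-9,-17,-14],[-9,-17,-14],[0,0,0],[0,0,0]],"delta_rot":[[0,0,0],[0,0,0],[0,0,0],[0,0,0],[0,0,0],[0,0,0],[0,0,0],[0,0,0]]}' 62
cat > look.py <<'E'
from h import *; import sys
c=eyes.camera_model("wrist"); im=eyes.get_image("wrist"); cv2.imwrite(f"pics/{sys.argv[1]}.png",im[...,::-1])
s=env.observe(); print(s["time_s"],s["position"].round(4)); report(im,c,sys.argv[1])
E
python3 look.py w2
```

```text
time_s: 2.65
position: [0.4766, -0.0426, 0.1473]
tool_rot: [[-0.001, 1.0, 0.0], [0.001, 0.0, -1.0], [-1.0, -0.001, -0.001]]
ft_force: [-0.0, -0.3, 1.2]
grip_width: 0.0617
2.7 [ 0.4773 -0.0424  0.1478]
w2 red [320.5 202.3] [39.9 40.9] [ 0.4777 -0.0439] diam 30.9
w2 green [295.1  68.8] [48.4 51.7] [0.4611 0.0499] diam 34.8
w2 cup [533.5 184.7] [50.8 60.5] [ 0.6494 -0.034 ] diam 57.7
w2 cup [546.2  86.1] [56.7 68.3] [0.6464 0.0414] diam 63.8
```

View pics/w2.png

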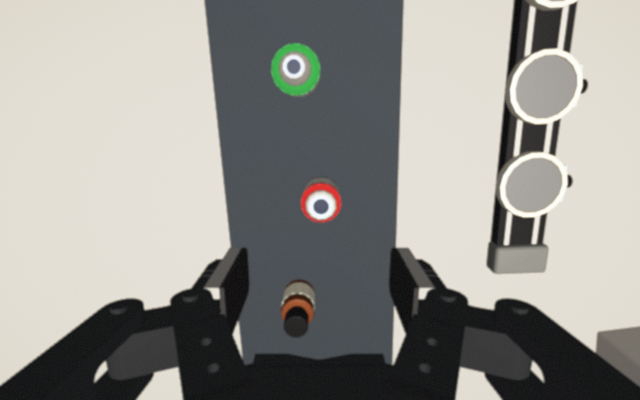

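The red ring sits centred between the jaws at (320,202) with a diameter of 31 mm, which fits. The bottle at (297,305) is clear of the fingers. I'm going down to grip.

```bash
python3 -m pendant '{"travel":[[0.5,-1,-20],[0,-0.5,-25],[0,0,-25],[0,0,-25],[0,0,-20],[0,0,-12],[0,0,-7],[0,0,-3.5],[0,0,0]],"delta_rot":[[0,0,0],[0,0,0],[0,0,0],[0,0,0],[0,0,0],[0,0,0],[0,0,0],[0,0,0],[0,0,0]]}'
python3 -m pendant '{"travel":[[0,0,0],[0,0,0],[0,0,0],[0,0,0],[0,0,0],[0,0,0],[0,0,0]],"delta_rot":[[0,0,0],[0,0,0],[0,0,0],[0,0,0],[0,0,0],[0,0,0],[0,0,0]]}' 20 40
```

```text
time_s: 3.45
position: [0.4782, -0.0442, 0.01]
tool_rot: [[0.0, 1.0, 0.001], [-0.0, 0.001, -1.0], [-1.0, 0.0, 0.0]]
ft_force: [-1.3, -0.6, 0.2]
grip_width: 0.0621
time_s: 4.03
position: [0.4783, -0.0448, 0.0108]
tool_rot: [[0.002, 1.0, -0.0], [-0.0, -0.0, -1.0], [-1.0, 0.002, 0.0]]
ft_force: [-0.3, 0.5, 5.5]
grip_width: 0.0287
```

```bash
python3 -m pendant '{"travel":[[0,0,5],[0,0,15],[0,0,25],[0,0,25],[5,8,20],[12,18,5],[16,24,0],[18,27,0],[18,27,0],[18,27,0],[18,27,0],[18,27,0],[16,24,0],[11,15,0],[7,10,0],[4,4,0],[0,0,0],[0,0,0]],"delta_rot":[[0,0,0],[0,0,0],[0,0,0],[0,0,0],[0,0,0],[0,0,0],[0,0,0],[0,0,0],[0,0,0],[0,0,0],[0,0,0],[0,0,0],[0,0,0],[0,0,0],[0,0,0],[0,0,0],[0,0,0],[0,0,0]]}'
python3 look.py w3
```

```text
time_s: 5.53
position: [0.6385, 0.1927, 0.1049]
tool_rot: [[-0.001, 1.0, -0.0], [-0.0, -0.0, -1.0], [-1.0, -0.001, 0.0]]
ft_force: [-0.5, 0.3, -1.2]
grip_width: 0.0287
5.5833 [0.6385 0.1925 0.105 ]
w3 red [318.1 105.5] [49.  91.2] [0.638  0.2621] diam 42.9
w3 red [318.6 290.4] [74.5 82.1] [0.6382 0.1405] diam 55.3
w3 blue [ 57.3 286.6] [47.5 58.8] [0.4804 0.1568] diam 41.2
w3 cup [318.8 306.7] [32.9 36.3] [0.6383 0.1167] diam 28.5
```

View pics/w3.png

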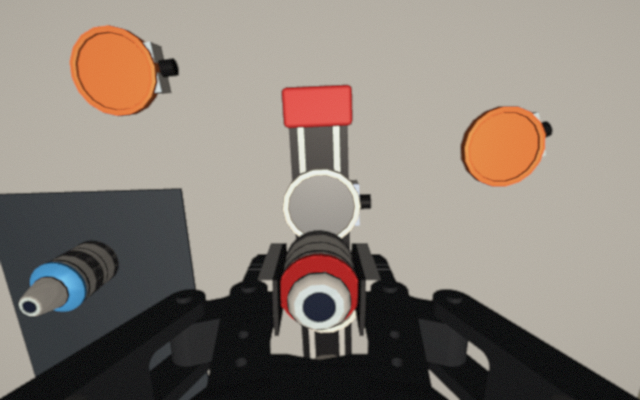

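Red is held upright. The white cup by the red cap is at (322,206), about (0.6405, 0.196), so I need +2 and +3 mm before lowering.

```bash
python3 -m pendant '{"travel":[[1,2,-8],[1,1.5,-18],[0,0,-20],[0,0,-14],[0,0,-8],[0,0,-4],[0,0,-2],[0,0,-1.5],[0,0,-1],[0,0,0],[0,0,0]],"delta_rot":[[0,0,0],[0,0,0],[0,0,0],[0,0,0],[0,0,0],[0,0,0],[0,0,0],[0,0,0],[0,0,0],[0,0,0],[0,0,0]]}'
```

```text
time_s: 6.5
position: [0.6411, 0.1968, 0.0289]
tool_rot: [[0.001, 1.0, 0.0], [0.0, 0.0, -1.0], [-1.0, 0.001, -0.0]]
ft_force: [-0.1, 0.2, -1.1]
grip_width: 0.0289
```

```bash
python3 -m pendant '{"travel":[[0,0,-1],[0,0,-0.7],[0,0,-0.5],[0,0,0]],"delta_rot":[[0,0,0],[0,0,0],[0,0,0],[0,0,0]]}';python3 -m pendant '{"travel":[[0,0,-0.5],[0,0,0]],"delta_rot":[[0,0,0],[0,0,0]]}'
```

```text
time_s: 6.83
position: [0.6409, 0.1968, 0.0263]
tool_rot: [[0.0, 1.0, 0.0], [0.0, 0.0, -1.0], [-1.0, 0.0, -0.0]]
ft_force: [-0.4, -0.3, 0.7]
grip_width: 0.0287
time_s: 7.0
position: [0.6409, 0.1967, 0.0263]
tool_rot: [[0.0, 1.0, 0.0], [-0.0, 0.0, -1.0], [-1.0, 0.0, 0.0]]
ft_force: [-3.0, -1.4, 4.7]
grip_width: 0.0286
```

```bash
python3 -m pendant '{"travel":[[0,0,0],[0,0,0],[0,0,0],[0,0,0],[0,0,0],[0,0,6],[0,0,15],[0,0,25],[0,0,35],[0,0,35],[0,0,10]],"delta_rot":[[0,0,0],[0,0,0],[0,0,0],[0,0,0],[0,0,0],[0,0,0],[0,0,0],[0,0,0],[0,0,0],[0,0,0],[0,0,0]]}' 60
python3 look.py w4
python3 -m pendant '{"travel":[[-4,-10,0],[-9,-25,0],[-12,-35,0],[-12,-35,0],[-12,-35,0],[-12,-35,0],[-12,-35,0],[-12,-35,0],[-12,-35,0],[-12,-35,0],[-12,-35,0],[-12,-35,0],[-12,-30,0],[-9,-20,0],[-5,-9,0],[-2,-1,0],[0,0,0],[0,0,0]],"delta_rot":[[0,0,0],[0,0,0],[0,0,0],[0,0,0],[0,0,0],[0,0,0],[0,0,0],[0,0,0],[0,0,0],[0,0,0],[0,0,0],[0,0,0],[0,0,0],[0,0,0],[0,0,0],[0,0,0],[0,0,0],[0,0,0]]}'
python3 look.py w5; python3 -c "
import cv2,numpy as np
cv2.imwrite('pics/c1.png',np.vstack([cv2.imread('pics/w4.png')[:300],cv2.imread('pics/w5.png')[:300]]))"
```

```text
time_s: 7.92
position: [0.6426, 0.1971, 0.1582]
tool_rot: [[0.009, 1.0, 0.0], [0.001, 0.0, -1.0], [-1.0, 0.009, -0.001]]
ft_force: [0.2, 0.1, 1.1]
grip_width: 0.0599
7.9667 [0.6426 0.1971 0.1579]
w4 red [311.1 112.5] [38.5 75.1] [0.6379 0.262 ] diam 43.7
w4 red [315.1 200.9] [39.2 40. ] [0.6406 0.1939] diam 31.6
w4 blue [ 99.5 259.3] [39.7 47.3] [0.4779 0.1552] diam 39.4
w4 cup [317.8 273.5] [47.3 52.2] [0.6429 0.1213] diam 48.1
w4 cup [314.1 194.5] [53.3 55.5] [0.6399 0.1948] diam 46.9
time_s: 9.47
position: [0.4799, -0.247, 0.1512]
tool_rot: [[-0.001, 1.0, 0.001], [0.001, 0.001, -1.0], [-1.0, -0.001, -0.001]]
ft_force: [-0.1, 0.5, 0.6]
grip_width: 0.0602
9.5167 [ 0.4801 -0.2469  0.1514]
w5 yellow [335.  188.7] [40.4 40.9] [ 0.4917 -0.2367] diam 30.3
```

View pics/c1.png

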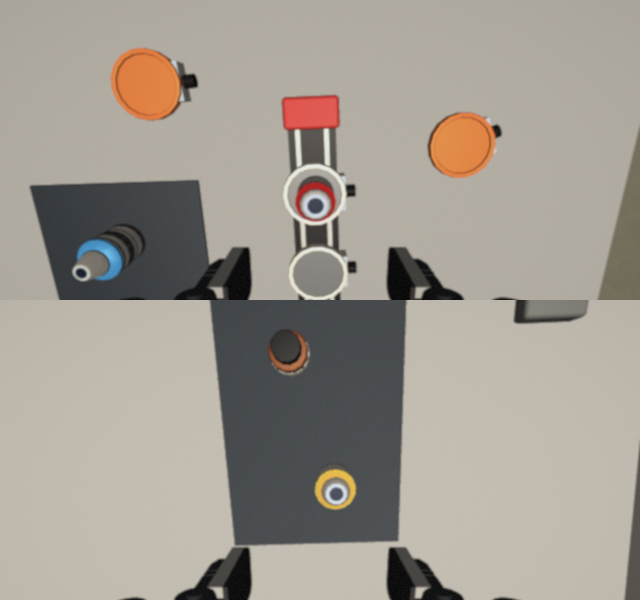

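Red stands in cup 1, at (315,201) inside the rim at (314,195). Yellow is at (335,489 in the montage), about (0.4917, -0.2367), with the bottle 95 mm away.

```bash
python3 -m pendant '{"travel":[[4,3,-15],[5,5,-22],[2.5,2,-25],[0,0,-28],[0,0,-24],[0,0,-14],[0,0,-8],[0,0,-4],[0,0,-1.5],[0,0,0]],"delta_rot":[[0,0,0],[0,0,0],[0,0,0],[0,0,0],[0,0,0],[0,0,0],[0,0,0],[0,0,0],[0,0,0],[0,0,0]]}'
python3 -m pendant '{"travel":[[0,0,0],[0,0,0],[0,0,0],[0,0,0],[0,0,0],[0,0,0],[0,0,0]],"delta_rot":[[0,0,0],[0,0,0],[0,0,0],[0,0,0],[0,0,0],[0,0,0],[0,0,0]]}' 20 40
```

```text
time_s: 10.35
position: [0.4918, -0.2381, 0.0107]
tool_rot: [[0.001, 1.0, 0.001], [-0.001, 0.001, -1.0], [-1.0, 0.001, 0.001]]
ft_force: [0.3, 0.4, -0.8]
grip_width: 0.0598
time_s: 10.93
position: [0.4917, -0.2385, 0.011]
tool_rot: [[0.001, 1.0, -0.0], [-0.001, -0.0, -1.0], [-1.0, 0.001, 0.001]]
ft_force: [-0.0, 0.1, 6.5]
grip_width: 0.029
```

```bash
python3 -m pendant '{"travel":[[0,0,5],[0,0,15],[0,0,25],[0,0,25],[4,10,20],[10,24,5],[14,33,0],[14,33,0],[14,33,0],[14,33,0],[14,33,0],[14,33,0],[14,33,0],[14,33,0],[12,30,0],[8,20,0],[4,9,0],[1,2,0],[0,0,0],[0,0,0]],"delta_rot":[[0,0,0],[0,0,0],[0,0,0],[0,0,0],[0,0,0],[0,0,0],[0,0,0],[0,0,0],[0,0,0],[0,0,0],[0,0,0],[0,0,0],[0,0,0],[0,0,0],[0,0,0],[0,0,0],[0,0,0],[0,0,0],[0,0,0],[0,0,0]]}'
python3 look.py w6
```

```text
time_s: 12.6
position: [0.642, 0.1195, 0.1051]
tool_rot: [[-0.001, 1.0, -0.001], [-0.0, -0.001, -1.0], [-1.0, -0.001, 0.0]]
ft_force: [0.3, -0.9, -2.1]
grip_width: 0.0288
12.65 [0.6421 0.1193 0.1052]
w6 red [311.1  -2. ] [36.6 72.5] [0.6378 0.2453] diam 34.8
w6 red [316.5  88.9] [55.1 58.2] [0.6406 0.1982] diam 34.8
w6 green [ 52.4 316.4] [41.4 52. ] [0.4693 0.0576] diam 39.6
w6 blue [ 27.3 175.5] [53.5 66.1] [0.4811 0.1518] diam 43.4
w6 cup [315.6  95.3] [73.  76.2] [0.6399 0.1952] diam 50.7
```

View pics/w6.png

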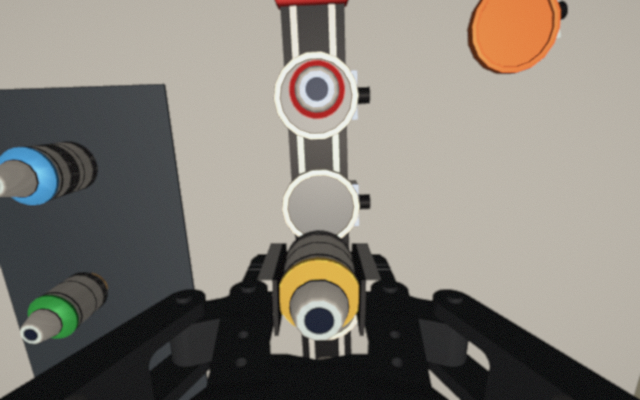

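Red is well inside cup 1. Yellow is upright in the jaws, and cup 2 at (321,206) is about (0.6435, 0.122).

```bash
python3 -m pendant '{"travel":[[1,1.5,-8],[0.5,1,-18],[0,0,-20],[0,0,-14],[0,0,-8],[0,0,-4],[0,0,-2],[0,0,-1.5],[0,0,-1],[0,0,-0.7],[0,0,0],[0,0,0]],"delta_rot":[[0,0,0],[0,0,0],[0,0,0],[0,0,0],[0,0,0],[0,0,0],[0,0,0],[0,0,0],[0,0,0],[0,0,0],[0,0,0],[0,0,0]]}'
python3 -m pendant '{"travel":[[0,0,-0.7],[0,0,-0.5],[0,0,0]],"delta_rot":[[0,0,0],[0,0,0],[0,0,0]]}'
```

```text
time_s: 13.65
position: [0.644, 0.1233, 0.0283]
tool_rot: [[0.001, 1.0, 0.0], [0.0, 0.0, -1.0], [-1.0, 0.001, -0.0]]
ft_force: [0.1, -0.1, -1.3]
grip_width: 0.0287
time_s: 13.9
position: [0.6438, 0.1233, 0.0266]
tool_rot: [[-0.0, 1.0, 0.0], [-0.0, 0.0, -1.0], [-1.0, -0.0, 0.0]]
ft_force: [-0.7, -0.6, -1.0]
grip_width: 0.029
```

```bash
python3 -m pendant '{"travel":[[0,0,-0.5],[0,0,0]],"delta_rot":[[0,0,0],[0,0,0]]}'
```

```text
time_s: 14.07
position: [0.6439, 0.1233, 0.0266]
tool_rot: [[0.0, 1.0, 0.0], [0.0, 0.0, -1.0], [-1.0, 0.0, -0.0]]
ft_force: [-1.7, -0.9, 2.3]
grip_width: 0.0292
```

```bash
python3 -m pendant '{"travel":[[0,0,0],[0,0,0],[0,0,0],[0,0,0],[0,0,0],[0,0,6],[0,0,15],[0,0,25],[0,0,35],[0,0,35],[0,0,12]],"delta_rot":[[0,0,0],[0,0,0],[0,0,0],[0,0,0],[0,0,0],[0,0,0],[0,0,0],[0,0,0],[0,0,0],[0,0,0],[0,0,0]]}' 60
python3 look.py w7
python3 -m pendant '{"travel":[[-10,-4,0],[-24,-9,0],[-30,-12,0],[-30,-12,0],[-30,-12,0],[-30,-12,0],[-19,-7,0],[-8,-3,0],[-2,-1,0],[0,0,0],[0,0,0]],"delta_rot":[[0,0,0],[0,0,0],[0,0,0],[0,0,0],[0,0,0],[0,0,0],[0,0,0],[0,0,0],[0,0,0],[0,0,0],[0,0,0]]}'
python3 look.py w8; python3 -c "
import cv2,numpy as np
cv2.imwrite('pics/c2.png',np.vstack([cv2.imread('pics/w7.png')[:300],cv2.imread('pics/w8.png')[:300]]))"
```

```text
time_s: 14.98
position: [0.6454, 0.1234, 0.1604]
tool_rot: [[0.008, 1.0, 0.0], [0.0, 0.0, -1.0], [-1.0, 0.008, -0.0]]
ft_force: [0.9, 0.5, 0.3]
grip_width: 0.06
15.0333 [0.6457 0.1234 0.1608]
w7 red [306.5  12.8] [60.  64.8] [0.6378 0.2554] diam 49.8
w7 red [310.9  99.3] [42.4 44.2] [0.6405 0.1977] diam 33.6
w7 yellow [315.4 201.1] [39.7 40.4] [0.6436 0.1215] diam 31.2
w7 green [ 96.  282.9] [34.8 42.2] [0.4673 0.056 ] diam 37.6
w7 blue [ 80.8 167. ] [44.  52.3] [0.4779 0.1512] diam 41.6
w7 cup [318.4 278.8] [46.1 51.1] [0.6461 0.041 ] diam 47.9
w7 cup [310.4 103.2] [58.4 60.5] [0.6399 0.1951] diam 50.1
time_s: 15.95
position: [0.4619, 0.0514, 0.1542]
tool_rot: [[0.001, 1.0, 0.0], [0.0, 0.0, -1.0], [-1.0, 0.001, -0.0]]
ft_force: [-0.1, 0.6, 0.6]
grip_width: 0.06
16.0 [0.4619 0.0514 0.1541]
w8 red [ 614.6 -151.1] [102.6 322.4] [0.643  0.2722] diam 218.6
w8 yellow [586.  101.5] [42.2 52. ] [0.6503 0.1238] diam 43.3
w8 green [316.8 200.9] [41.3 42.3] [0.4605 0.0535] diam 30.8
w8 blue [328.7  62.7] [51.4 54.8] [0.4683 0.1474] diam 36.8
w8 cup [537.9 204.3] [48.5 58.1] [0.6462 0.0413] diam 58.1
w8 cup [561.8 104. ] [58.2 88.6] [0.651  0.1224] diam 86.9
```

View pics/c2.png

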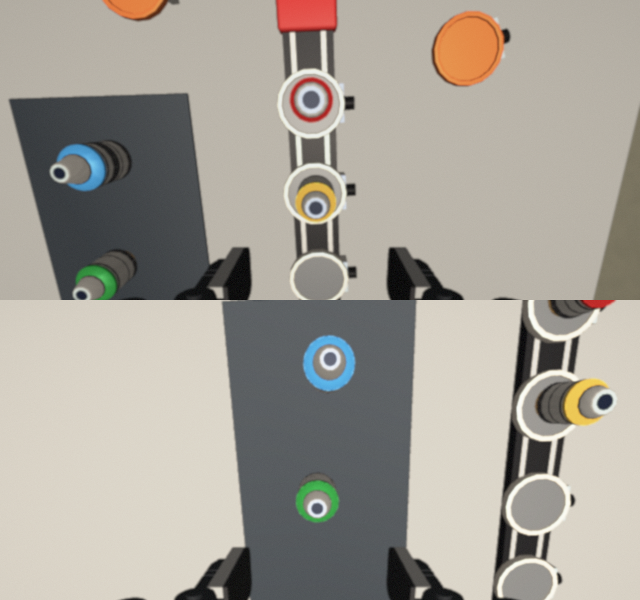

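Yellow stands in cup 2. Green is centred at (317,501 in the montage), about (0.4605, 0.0535). Now picking green.

```bash
python3 -m pendant '{"travel":[[-0.5,1,-15],[-0.5,1,-25],[0,0,-25],[0,0,-28],[0,0,-24],[0,0,-14],[0,0,-8],[0,0,-4],[0,0,-1],[0,0,0]],"delta_rot":[[0,0,0],[0,0,0],[0,0,0],[0,0,0],[0,0,0],[0,0,0],[0,0,0],[0,0,0],[0,0,0],[0,0,0]]}'
python3 -m pendant '{"travel":[[0,0,0],[0,0,0],[0,0,0],[0,0,0],[0,0,0],[0,0,0],[0,0,0]],"delta_rot":[[0,0,0],[0,0,0],[0,0,0],[0,0,0],[0,0,0],[0,0,0],[0,0,0]]}' 20 40
```

```text
time_s: 16.83
position: [0.4604, 0.0533, 0.0106]
tool_rot: [[0.001, 1.0, 0.0], [-0.0, 0.0, -1.0], [-1.0, 0.001, 0.0]]
ft_force: [-0.1, -0.0, 0.1]
grip_width: 0.0599
time_s: 17.42
position: [0.4603, 0.0532, 0.0111]
tool_rot: [[0.002, 1.0, -0.0], [-0.0, -0.0, -1.0], [-1.0, 0.002, 0.0]]
ft_force: [0.4, 0.3, 5.5]
grip_width: 0.0312
```

```bash
python3 -m pendant '{"travel":[[0,0,5],[0,0,15],[0,0,25],[0,0,25],[8,-1,20],[22,-2,5],[30,-2,0],[32,-2,0],[32,-2,0],[30,-2,0],[20,-1,0],[9,0,0],[3,0,0],[0,0,0],[0,0,0]],"delta_rot":[[0,0,0],[0,0,0],[0,0,0],[0,0,0],[0,0,0],[0,0,0],[0,0,0],[0,0,0],[0,0,0],[0,0,0],[0,0,0],[0,0,0],[0,0,0],[0,0,0],[0,0,0]]}'
python3 look.py w9
```

```text
time_s: 18.67
position: [0.645, 0.0414, 0.1052]
tool_rot: [[-0.001, 1.0, 0.0], [0.0, 0.0, -1.0], [-1.0, -0.001, -0.0]]
ft_force: [-0.6, 0.3, -2.0]
grip_width: 0.0307
18.7167 [0.645  0.0414 0.1054]
w9 yellow [316.5  79.9] [56.8 59.6] [0.6436 0.1245] diam 34.5
w9 blue [-12.7  30.4] [62.7 81.8] [0.4806 0.1464] diam 53.1
w9 cup [315.6  85.6] [68.2 74.8] [0.6429 0.123 ] diam 49.8
```

View pics/w9.png

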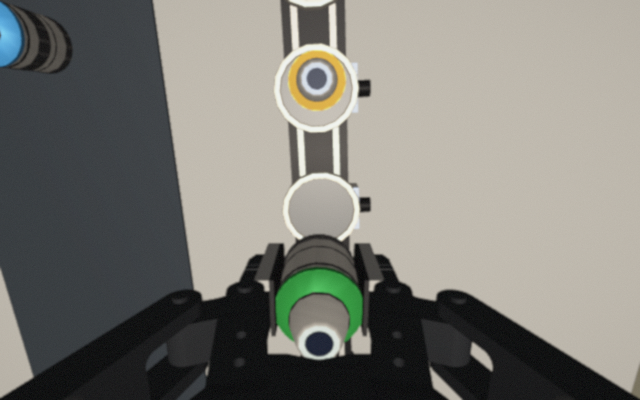

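Yellow stands well in cup 2 and green is held upright. Cup 3 is at (322,209), so I correct by +1.5 and +1 and lower.

```bash
python3 -m pendant '{"travel":[[1,0.5,-8],[0.5,0.5,-18],[0,0,-20],[0,0,-14],[0,0,-8],[0,0,-4],[0,0,-2],[0,0,-1.5],[0,0,-1],[0,0,-0.7],[0,0,-0.5],[0,0,0]],"delta_rot":[[0,0,0],[0,0,0],[0,0,0],[0,0,0],[0,0,0],[0,0,0],[0,0,0],[0,0,0],[0,0,0],[0,0,0],[0,0,0],[0,0,0]]}'
python3 -m pendant '{"travel":[[0,0,-0.7],[0,0,-0.5],[0,0,0]],"delta_rot":[[0,0,0],[0,0,0],[0,0,0]]}'
```

```text
time_s: 19.72
position: [0.6475, 0.0422, 0.0278]
tool_rot: [[0.001, 1.0, 0.0], [-0.0, 0.0, -1.0], [-1.0, 0.001, 0.0]]
ft_force: [0.4, -0.2, -1.3]
grip_width: 0.0309
time_s: 19.97
position: [0.6474, 0.0422, 0.0266]
tool_rot: [[0.0, 1.0, 0.0], [-0.0, 0.0, -1.0], [-1.0, 0.0, 0.0]]
ft_force: [0.0, 0.7, 1.1]
grip_width: 0.0314
```

```bash
python3 -m pendant '{"travel":[[0,0,-0.3],[0,0,0]],"delta_rot":[[0,0,0],[0,0,0]]}'
python3 -m pendant '{"travel":[[0,0,0],[0,0,0],[0,0,0],[0,0,0],[0,0,0],[0,0,6],[0,0,15],[0,0,25],[0,0,35],[0,0,35],[0,0,20]],"delta_rot":[[0,0,0],[0,0,0],[0,0,0],[0,0,0],[0,0,0],[0,0,0],[0,0,0],[0,0,0],[0,0,0],[0,0,0],[0,0,0]]}' 60
python3 look.py w10
python3 -m pendant '{"travel":[[-10,6,0],[-24,14,0],[-30,18,0],[-30,18,0],[-30,18,0],[-28,16,0],[-17,10,0],[-8,4,0],[-2,1,0],[0,0,0],[0,0,0]],"delta_rot":[[0,0,0],[0,0,0],[0,0,0],[0,0,0],[0,0,0],[0,0,0],[0,0,0],[0,0,0],[0,0,0],[0,0,0],[0,0,0]]}'
python3 look.py w11; python3 -c "
import cv2,numpy as np
cv2.imwrite('pics/c3.png',np.vstack([cv2.imread('pics/w10.png')[:300],cv2.imread('pics/w11.png')[:300]]))"
```

```text
time_s: 20.13
position: [0.6475, 0.0422, 0.0266]
tool_rot: [[0.001, 1.0, 0.0], [-0.0, 0.0, -1.0], [-1.0, 0.001, 0.0]]
ft_force: [-2.7, -1.0, 4.7]
grip_width: 0.0311
time_s: 21.05
position: [0.6482, 0.0422, 0.1667]
tool_rot: [[0.005, 1.0, 0.0], [-0.001, 0.0, -1.0], [-1.0, 0.005, 0.001]]
ft_force: [0.8, 0.2, 0.6]
grip_width: 0.0601
21.1 [0.6494 0.0421 0.1698]
w10 yellow [311.6  88. ] [42.5 44.9] [0.6435 0.1243] diam 33.7
w10 green [317.  204.6] [41.3 42.4] [0.6473 0.0379] diam 32.5
w10 blue [61.7 50.6] [48.2 59. ] [0.4775 0.1471] diam 47.4
w10 cup [319.2 269.9] [45.7 50. ] [ 0.6493 -0.0345] diam 47.3
w10 cup [311.5  91.2] [52.5 56.5] [0.6431 0.1233] diam 47.8
time_s: 22.02
position: [0.4695, 0.1467, 0.1621]
tool_rot: [[0.001, 1.0, -0.001], [-0.0, -0.001, -1.0], [-1.0, 0.001, 0.0]]
ft_force: [1.0, -0.2, 0.2]
grip_width: 0.06
22.0667 [0.4695 0.1466 0.1619]
w11 red [529.9  46.3] [42.1 84.4] [0.6215 0.2574] diam 57.4
w11 red [553.4 132.7] [39.5 46.8] [0.6495 0.1963] diam 40.7
w11 yellow [543.  229.5] [35.9 42.8] [0.6496 0.1205] diam 37.9
w11 green [545.1 315.1] [ 4.  19.3] [0.659  0.0473] diam 12.2
w11 blue [317.7 196. ] [44.  44.6] [0.4686 0.1526] diam 32.5
w11 cup [535.3 133. ] [54.5 80.7] [0.6466 0.195 ] diam 79.3
```

View pics/c3.png

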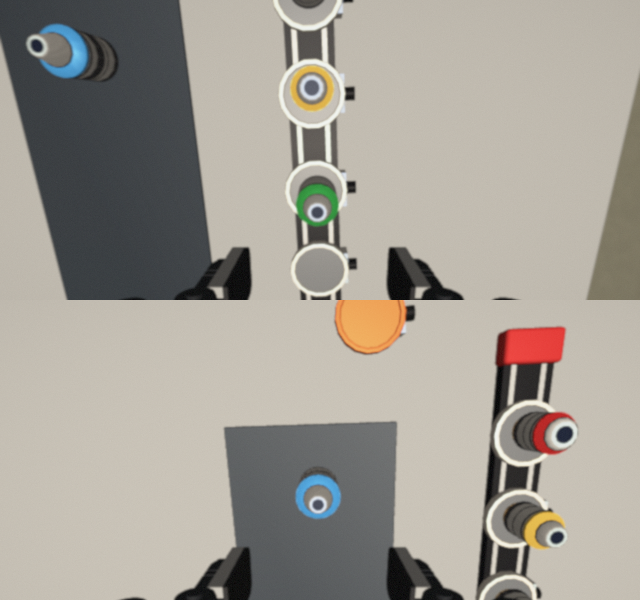

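Green stands in cup 3. Blue is centred: the lens top gives y = 0.148 and the ring 0.150–0.152, so I take 0.149.

```bash
python3 -m pendant '{"travel":[[-0.5,1.5,-15],[-0.5,1,-28],[0,0,-28],[0,0,-28],[0,0,-25],[0,0,-14],[0,0,-8],[0,0,-4],[0,0,-2],[0,0,0]],"delta_rot":[[0,0,0],[0,0,0],[0,0,0],[0,0,0],[0,0,0],[0,0,0],[0,0,0],[0,0,0],[0,0,0],[0,0,0]]}'
python3 -m pendant '{"travel":[[0,0,0],[0,0,0],[0,0,0],[0,0,0],[0,0,0],[0,0,0],[0,0,0]],"delta_rot":[[0,0,0],[0,0,0],[0,0,0],[0,0,0],[0,0,0],[0,0,0],[0,0,0]]}' 20 40
```

```text
time_s: 22.9
position: [0.4679, 0.1496, 0.0103]
tool_rot: [[0.001, 1.0, -0.0], [0.0, -0.0, -1.0], [-1.0, 0.001, -0.0]]
ft_force: [-0.2, 0.7, 0.3]
grip_width: 0.06
time_s: 23.48
position: [0.468, 0.1498, 0.0109]
tool_rot: [[0.002, 1.0, 0.0], [0.0, 0.0, -1.0], [-1.0, 0.002, -0.0]]
ft_force: [-0.8, -0.3, 6.6]
grip_width: 0.0333
```

```bash
python3 -m pendant '{"travel":[[0,0,5],[0,0,15],[0,0,25],[0,0,25],[8,-8,20],[20,-20,5],[26,-27,0],[26,-27,0],[26,-27,0],[26,-27,0],[23,-24,0],[15,-15,0],[8,-7,0],[2,-3,0],[0,0,0],[0,0,0]],"delta_rot":[[0,0,0],[0,0,0],[0,0,0],[0,0,0],[0,0,0],[0,0,0],[0,0,0],[0,0,0],[0,0,0],[0,0,0],[0,0,0],[0,0,0],[0,0,0],[0,0,0],[0,0,0],[0,0,0]]}'
python3 look.py w12
```

```text
time_s: 24.82
position: [0.6466, -0.0346, 0.1049]
tool_rot: [[-0.001, 1.0, 0.0], [0.0, 0.0, -1.0], [-1.0, -0.001, -0.0]]
ft_force: [-0.9, -0.3, -2.0]
grip_width: 0.033
24.8667 [ 0.6466 -0.0344  0.1051]
w12 green [320.5  95. ] [59.8 62.7] [0.6473 0.0402] diam 34.7
w12 cup [319.8 126.9] [ 74.5 176. ] [0.647  0.0217] diam 117.1
w12 cup [318.9  93.7] [72.  74.1] [0.6464 0.0422] diam 49.3
```

View pics/w12.png

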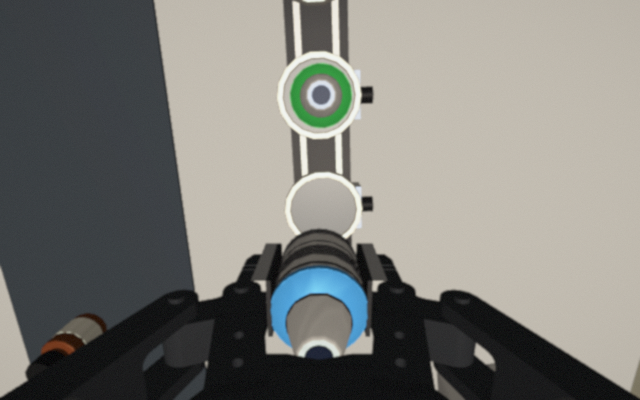

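Green is centred in cup 3. Cup 4 is at (324,209), so I correct by +3 and +1 and lower.

```bash
python3 -m pendant '{"travel":[[1.5,0.5,-8],[1,0.5,-18],[0,0,-20],[0,0,-14],[0,0,-8],[0,0,-4],[0,0,-2],[0,0,-1.5],[0,0,-1],[0,0,-0.7],[0,0,-0.5],[0,0,0]],"delta_rot":[[0,0,0],[0,0,0],[0,0,0],[0,0,0],[0,0,0],[0,0,0],[0,0,0],[0,0,0],[0,0,0],[0,0,0],[0,0,0],[0,0,0]]}'
python3 -m pendant '{"travel":[[0,0,-0.7],[0,0,-0.5],[0,0,-0.3],[0,0,0]],"delta_rot":[[0,0,0],[0,0,0],[0,0,0],[0,0,0]]}'
```

```text
time_s: 25.87
position: [0.65, -0.0343, 0.0276]
tool_rot: [[0.001, 1.0, 0.0], [-0.0, 0.0, -1.0], [-1.0, 0.001, 0.0]]
ft_force: [0.6, 0.1, -3.3]
grip_width: 0.0333
time_s: 26.2
position: [0.65, -0.0343, 0.0265]
tool_rot: [[0.001, 1.0, 0.0], [-0.0, 0.0, -1.0], [-1.0, 0.001, 0.0]]
ft_force: [-2.0, 1.2, 5.1]
grip_width: 0.0331
```

```bash
python3 -m pendant '{"travel":[[0,0,0],[0,0,0],[0,0,0],[0,0,0],[0,0,0],[0,0,6],[0,0,15],[0,0,25],[0,0,35],[0,0,35],[0,0,35],[-15,-10,20],[-30,-15,0],[-30,-15,0],[-30,-15,0],[-30,-15,0],[-30,-15,0],[-15,-10,0],[0,0,0],[0,0,0]],"delta_rot":[[0,0,0],[0,0,0],[0,0,0],[0,0,0],[0,0,0],[0,0,0],[0,0,0],[0,0,0],[0,0,0],[0,0,0],[0,0,0],[0,0,0],[0,0,0],[0,0,0],[0,0,0],[0,0,0],[0,0,0],[0,0,0],[0,0,0],[0,0,0]]}' 60
python3 - <<'E'
from h import *
r=lambda n:eyes.get_image(n)[...,::-1]
t,s,w=r("top"),r("side"),r("wrist")
t0=cv2.imread("pics/top0.png")
cv2.imwrite("pics/f.png",np.hstack([np.vstack([cv2.resize(t[140:340,160:480],(400,250)),cv2.resize(w,(400,250))]),cv2.resize(s[130:340,220:420],(400,420))[:500] if 0 else cv2.copyMakeBorder(cv2.resize(s[130:350,220:420],(400,440)),0,60,0,0,0)]))
E
```

```text
time_s: 27.87
position: [0.4696, -0.1297, 0.1976]
tool_rot: [[0.001, 1.0, -0.002], [-0.001, -0.002, -1.0], [-1.0, 0.001, 0.001]]
ft_force: [0.2, -0.4, -0.3]
grip_width: 0.0599
```

View pics/f.png

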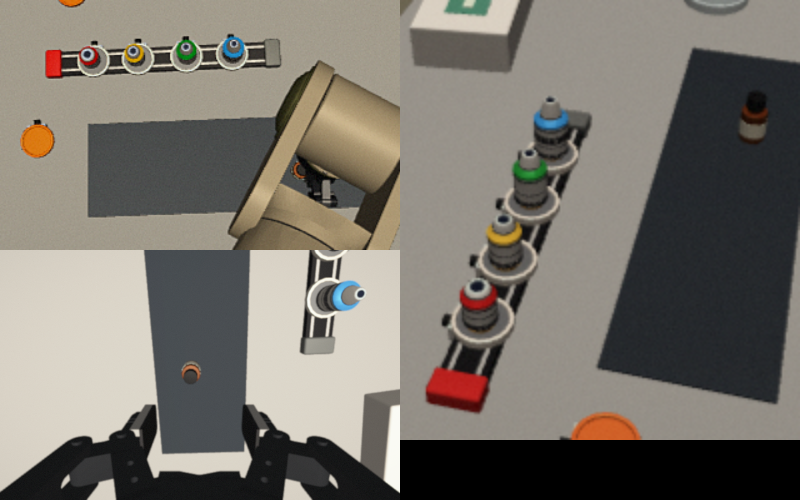

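All four stand upright in their cups, running red, yellow, green, blue from the red cap. The bottle is undisturbed and the arm is clear, so I'm handing in.

```bash
python3 -c "
from rig import close_job; print(close_job())"
```

```text
the job is handed in; nothing more can be done
None
```

The four objectives are parked in order of height from the rail's red end (+y): red in cup 1, yellow in cup 2, green in cup 3 and blue in cup 4. Each was lowered in small steps until the wrist force showed light contact with the cup floor (about 2–5 N upward), then released. The job was handed in at about 28 s.

- **Position:** The last top, side and wrist pictures show all four upright inside their rims. Red, yellow and green looked well centred in wrist views from near. Blue was checked only from farther off.
- **Left alone:** The oil bottle is standing on the mat where it was, and the arm went nowhere near the flask, the dishes or the orange look-alikes. I did not measure any of these again at the end.
- **Small disagreements:** The wrist and top cameras differed by 2–3 mm on the cups. Early views of blue from the side of the picture differed by up to 5 mm, so I went by the near view. Closing the jaws also pressed each objective down by about 6 N. No check failed.

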